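# Nest the nosed screw tray on its match

## Robot

A 6-joint arm with a two-finger parallel gripper is mounted at the origin on the work surface. World frame = base frame: x ahead of the robot, y to its left, z up, the work surface at z = 0. Lengths are in m, angles in rad, forces in N, time in s.
With the tool pointing down it reaches from about 0.35 to 0.875 m from the base axis. Payload 4.2 kg.
Tool frame: the origin (TCP) lies on the centre line of the jaws, within the pads' length; the fingertips stand ahead of it and the grasp point (between the pads) lies 11 mm behind it (tip_extent is the y of the fingertips in the tool frame, in m); y points along the fingers, x is the direction in which the jaws open and shut, and the axes are right-handed (so a half turn about y gives the same grasp; the last joint's range is limited). The gripper opens to 87 mm and grips with 3 to 60 N. Pads are 19 mm wide; open, the fingers measure 117 mm over their backs; the gripper's body (75 mm by 190 mm) begins 51 mm behind the grasp point.
Start: joints at [1.364, 0.385, 0.008, 0, -1.194, -0.259], TCP at [0.281, 0.558, 0.231] pointing down, gripper open.
Joint ranges: [-3.14, 3.14], [-1.21, 2.06], [-1.07, 1.41], [-3.16, 2.05], [-2.99, -0.16], [-3.1, 3.1]. Speed limits (rad/s): [2.79, 2.79, 3.14, 3.14, 3.14, 3.14].

## Interface

Orientations are given as a unit quaternion [w, x, y, z].
In Python, from cell import * gives the robot as it stands. Calls block until the motion is done:
- movep(position, orientation): joint-space move of the TCP to a pose.
- line_to(position, attitude=None, v=0.15, max_force=None): straight line of the TCP; attitude=None keeps the orientation; v is the mean speed in m/s. With max_force (N) it stops when the force on the tool has changed by that much, and returns True; else False.
- goto_joints(angles): joint-space move.
- command_gripper(opening, force=None): opening from 0.0 (shut) to 1.0 (fully open); force is the grip in N (None keeps the last); returns when the fingers have stopped.
- sleep(seconds).
- ik(position, orientation): joint angles nearest the present ones, or None.
- sense(): the state.
- grab_frame(name): name is "scene" or "top" or "wrist"; returns (picture, depth): 400x640x3 uint8, blue, green, red; 400x640 float32, m along the optical axis (not along the pixel's ray), 0 where there is no reading.
- camera_info(name): a dict with "intrinsics" (3x3 intrinsics, pixels), "world_from_camera" (4x4, takes a point from camera to world coordinates); the wrist camera has in their place "mount" (4x4, takes a point from camera to tool coordinates, whose origin is the TCP and whose axes are the tool frame's). Camera axes: x right, y down, z forward; pixel columns grow to the right and rows downward; lengths in m; the calibration is good to about 2 mm. A picture is of the moment at which its call begins: read the wrist's pose just before it. camera_info takes no time and is no camera call.
A pose or a line that the arm cannot do raises PlanningError and nothing moves.
- sign_off(): hands the job in, once; it reports no verdict.
Trained networks look in the newest picture that a camera, given by its name, has taken for a name from the list of things; names that differ only in an ending like _2 or _b are one class to them, and where a whole thing is asked for, a point or a joint stands for the part that bears it (a point fixed in the world has none). Each returns a list of dicts, best first, with "conf" (0 to 1); they miss things now and then, are a little off and sometimes report something else, mostly with a low value. They report only what shows in the picture. A call takes as long as a camera call. They do not tell look-alikes from the thing itself.
- find_in(camera, label): "rect" ([left, top, right, bottom] in pixels, round what is visible of it).
- silhouettes(camera, label): "pixels" (400x640 bool, what is visible of it) and "rect" ([left, top, right, bottom] in pixels, round what is visible of it).
The state is a dict: "time_s": time; "q": joint angles; "dq": joint speeds; "joint_efforts": joint torques, N m; "position": TCP position; "ee_rot": TCP orientation; "contact_force": force on the tool from outside, world axes, zero at the start; "torque": the same for the moment, N m; "gripper_width": opening from 0.0 (shut) to 1.0 (fully open).
Only numpy, scipy, OpenCV 4.12 (cv2) and the standard library are available. Lean on these libraries where they do the work, as an engineer would, in place of code of your own. Each camera call takes 0.05 s, during which the arm holds its last target.

## Task

On the joiner's bench, find the loose yellow screw tray with one square end and one narrowed pouring nose, and nest it on the blue tray of the same outline that is fixed to the bench, nose over nose, so that its foot is fully home in the blue tray and its shoulder rests level on the blue rim. Let go of it, and leave the other two yellow trays where they stand.

Things in the scene. Friction and masses are not known exactly. Their poses are not given: they have to be found in the camera images.
- base_center (a point): Blue tray fixed to the bench, empty but for a few flat screws: 140 mm long, 60 wide, 55 tall; square back, the last 45 mm narrowing to a blunt nose 26 mm wide. Upright walls 2.5 mm thick, inside 34 mm deep. Point: its centre, half-way up; x along it to the nose, y across, z up.
- tray_center (a point): Loose yellow tray, 0.1 to 0.2 kg, outline and height as the blue one, on a tapered foot 18 mm tall (inset 4.5 mm at top, 13 at bottom) that centres itself from 8 mm or 8 degrees off. Grip it across the 60 mm width at its centre, 25 to 50 mm above its underside. Nested, it stands 37 mm higher than the blue tray. Point: its centre, half-way up (27.5 mm); x along it to the nose, y across, z up.
- straight_center (a point): Another loose yellow tray, a plain rectangle 140 x 60 mm with both ends square, 55 mm tall; not to be moved. The point is at its centre, half-way up; x along its length, z up.
- double_center (a point): Another loose yellow tray, 140 x 60 mm, 55 mm tall, narrowing at both ends to blunt noses 26 mm wide; not to be moved. The point is at its centre, half-way up; x along its length, z up.
Mind the look-alikes: they are no part of the job. Of the things that look like the part that bears base_center, take the one that is farthest from the robot's base at the start.

How it is judged:
By the outcome, as a careful person would: the job done as asked, in the order asked, and still so for the second after the job is handed in, with the robot touching nothing.
It also fails if it takes over 35 s, if anything falls off the work surface, if the arm or the gripper's body presses on something with over 40 N, if the wrist force passes 120 N, or if a joint passes its speed limit or range.

## Working session

There is one attempt and no reset: what is moved stays moved. The work goes in short steps, each a Python script; the robot and the scene stay as the last script left them, time stands still between calls to the robot, and variables do not carry over. Pictures are saved under pics/ and viewed, and the job is handed in when it is done.

```bash
mkdir -p pics; ls; python3 - <<'E'
from cell import *
import cv2,numpy as np
for c in ["top","scene"]:
    p,d=grab_frame(c); cv2.imwrite(f"pics/{c}0.png",p); np.save(f"{c}0.npy",d)
    print(c,camera_info(c))
    for l in ["base_center","tray_center","straight_center","double_center"]:
        for r in silhouettes(c,l): print(l,round(r["conf"],2),r["rect"],r["pixels"].sum())
s=sense();print(s["time_s"],s["position"],s["ee_rot"]);print(camera_info("wrist"))
E
```

```text
pics
top {'intrinsics': array([[374.51828741,   0.        , 317.37153409],
       [  0.        , 374.51828741, 198.55830309],
       [  0.        ,   0.        ,   1.        ]]), 'world_from_camera': array([[-0.01473317, -0.98811002,  0.15304091,  0.27772384],
       [-0.9992399 ,  0.0200747 ,  0.03341614, -0.11226755],
       [-0.03609107, -0.15243226, -0.98765472,  1.1343708 ],
       [ 0.        ,  0.        ,  0.        ,  1.        ]])}
base_center 0.91 [209.2, 201.2, 235.1, 251.6] 1011
base_center 0.87 [375.2, 244.1, 400.4, 296.1] 1091
base_center 0.77 [438.7, 225.7, 472.4, 277.8] 1147
base_center 0.7 [306.8, 107.9, 332.1, 158.0] 829
tray_center 0.64 [267.6, 174.8, 300.3, 222.6] 950
straight_center 0.89 [334.1, 168.6, 372.4, 220.9] 977
double_center 0.67 [184.7, 160.2, 232.9, 187.9] 887
scene {'intrinsics': array([[385.92784059,   0.        , 315.70490751],
       [  0.        , 385.92784059, 204.14355786],
       [  0.        ,   0.        ,   1.        ]]), 'world_from_camera': array([[ 0.1918058 ,  0.79152736, -0.58025424,  1.05905576],
       [ 0.98128812, -0.16482374,  0.0
[... 366 characters left out ...]
.82 [261.9, 182.0, 303.5, 235.0] 1355
double_center 0.98 [424.3, 186.1, 475.7, 223.5] 1127
0.5 [0.28065453 0.55839827 0.23050801] [-0.37108859  0.371128   -0.60188854  0.60190319]
{'intrinsics': array([[350.00885631,   0.        , 314.34840933],
       [  0.        , 350.00885631, 200.66516564],
       [  0.        ,   0.        ,   1.        ]]), 'mount': array([[ 9.99999168e-01, -3.55041779e-04,  1.24028704e-03,
        -6.24403122e-04],
       [-1.28938629e-03, -2.43002030e-01,  9.70024923e-01,
        -1.53446288e-01],
       [-4.30071054e-05, -9.70025715e-01, -2.43002285e-01,
         6.57363665e-02],
       [ 0.00000000e+00,  0.00000000e+00,  0.00000000e+00,
         1.00000000e+00]])}
```

View pics/top0.png

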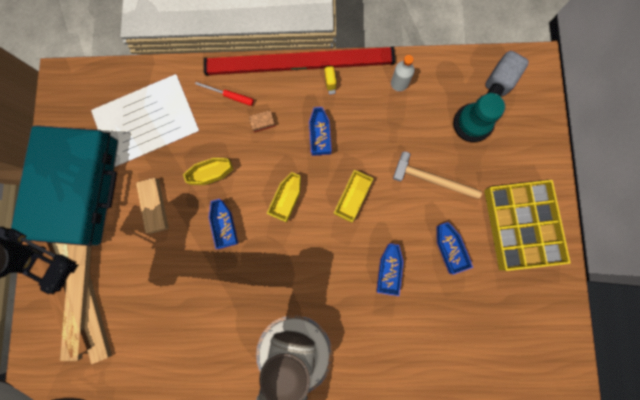

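View pics/scene0.png

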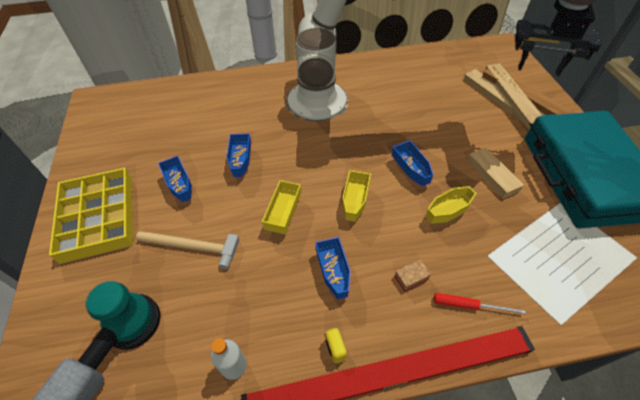

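```bash
cat > h.py <<'E'
import cv2,numpy as np
from scipy.optimize import minimize
from scipy.spatial.transform import Rotation as R
def outline(kind='nose',inset=0.):
    i=inset
    if kind=='nose':
        P=np.array([[-70,-30],[25,-30],[70,-13],[70,13],[25,30],[-70,30]],float)
    P=P*np.array([1-i/70,1-i/30]); return P/1000
def model(foot):
    if foot: lv=[(.055,0),(.018,0),(.018,4.5),(0,13)]
    else: lv=[(.055,0),(0,0)]
    return np.vstack([np.c_[outline(inset=i),np.full(6,z)] for z,i in lv])
def proj(pw,K,T):
    pc=(pw-T[:3,3])@T[:3,:3]
    return (pc[:,:2]/pc[:,2:])@np.diag([K[0,0],K[1,1]])+[K[0,2],K[1,2]]
def hullpix(p,foot,K,T):
    M=model(foot);c,s=np.cos(p[2]),np.sin(p[2])
    w=np.c_[M[:,:2]@np.array([[c,s],[-s,c]])+p[:2],M[:,2]]
    return cv2.convexHull(proj(w,K,T).astype(np.float32))[:,0]
S=4
def soft(h,shape):
    m=np.zeros((shape[0]*S,shape[1]*S),np.uint8)
    cv2.fillPoly(m,[np.round(((h+.5)*S-.5)*16).astype(np.int32)],255,shift=4)
    return cv2.resize(m,shape[::-1],interpolation=cv2.INTER_AREA)/255.
def fit(mask,foot,K,T,yaws=None,z0=0.05):
    """mask float; crop"""
    ys,xs=np.where(mask>.5);x0,y0=max(xs.min()-20,0),max(ys.min()-20,0);x1,y1=xs.max()+20,ys.max()+20
    m=mask[y0:y1,x0:x1].astype(float)
    K=K.copy();K[0,2]-=x0;K[1,2]-=y0
    ray=T[:3,:3]@np.linalg.solve(K,[xs.mean()-x0,ys.mean()-y0,1]);c=T[:3,3]+ray*(.03-T[2,3])/ray[2]
    def cost(u):
        a=soft(hullpix([u[0]/100,u[1]/100,u[2]/5],foot,K,T),m.shape)
        return 1-np.minimum(a,m).sum()/np.maximum(a,m).sum()
    st=[(c[0]*100,c[1]*100,y*5) for y in (np.arange(0,2*np.pi,np.pi/12) if yaws is None else yaws)]
    st=sorted(st,key=cost)[:6]
    out=[]
    for s0 in st:
        r=minimize(cost,s0,method='Nelder-Mead',options=dict(initial_simplex=np.array(s0)+np.array([[0,0,0],[1,0,0],[0,1,0],[0,0,.8]]),xatol=1e-3,fatol=1e-4))
        out.append((r.fun,r.x/[100,100,5]))
    out.sort(key=lambda t:t[0]);return out
def cmask(img,col,box):
    h=cv2.cvtColor(img,cv2.COLOR_BGR2HSV)
    lo,hi=((22,140,60),(34,255,255)) if col=='y' else ((105,140,40),(130,255,255))
    m=cv2.inRange(h,lo,hi);q=np.zeros_like(m);l,t,r,b=[int(round(v)) for v in box];q[t-6:b+6,l-6:r+6]=m[t-6:b+6,l-6:r+6]
    n,lab,st,_=cv2.connectedComponentsWithStats(q);k=1+st[1:,4].argmax();q=((lab==k)*255).astype(np.uint8)
    cs,_=cv2.findContours(q,cv2.RETR_EXTERNAL,cv2.CHAIN_APPROX_NONE)
    cv2.fillPoly(q,[max(cs,key=cv2.contourArea)],255);return (q>0).astype(float)
E
python3 - <<'E'
from cell import *
from h import *
for c,items in {"top":[("y",[267,174,300,222]),("b",[209,201,235,251]),("b",[375,244,400,296]),("b",[438,225,472,277]),("b",[306,108,332,158])],
 "scene":[("y",[342,168,371,222]),("b",[315,239,352,300]),("b",[157,156,192,201]),("b",[390,140,433,187])]}.items():
    i=camera_info(c);img=cv2.imread(f"pics/{c}0.png")
    for col,box in items:
        m=cmask(img,col,box);f=fit(m,col=='y',i["intrinsics"],i["world_from_camera"])
        for v,x in f[:1]+[k for k in f if np.cos(k[1][2]-f[0][1][2])<0][:1]: print(c,col,m.sum(),round(v,3),x.round(4),np.hypot(*x[:2]).round(3))
E
```

```text
top y 947.0 0.041 [0.4578 0.0172 5.8502] 0.458
top y 947.0 0.177 [0.4529 0.0196 2.7181] 0.453
top b 882.0 0.204 [0.3832 0.2101 0.2944] 0.437
top b 882.0 0.247 [0.3736 0.2126 3.4782] 0.43
top b 938.0 0.156 [ 0.2418 -0.2803  6.0899] 0.37
top b 938.0 0.22 [ 0.2378 -0.279   3.0783] 0.367
top b 1024.0 0.182 [ 0.3018 -0.4589  0.3132] 0.549
top b 1024.0 0.223 [ 0.2956 -0.4586  3.5397] 0.546
top b 768.0 0.164 [ 0.6557 -0.086   6.3264] 0.661
top b 768.0 0.219 [ 0.6508 -0.0854  3.1358] 0.656
scene y 1071.0 0.038 [0.4577 0.0179 5.8556] 0.458
scene y 1071.0 0.18 [0.4507 0.021  2.6953] 0.451
scene b 1341.0 0.152 [ 0.6523 -0.082   0.0133] 0.657
scene b 1341.0 0.222 [ 0.6446 -0.085   3.0954] 0.65
scene b 835.0 0.201 [ 0.2866 -0.461   0.3708] 0.543
scene b 835.0 0.227 [ 0.2848 -0.4608  3.4841] 0.542
scene b 1009.0 0.217 [0.3684 0.2172 0.1971] 0.428
scene b 1009.0 0.227 [0.3661 0.2043 3.3126] 0.419
```

```bash
python3 - <<'E'
import cell
from cell import *
from h import *
print([n for n in dir(cell) if not n.startswith('_')], getattr(cell,'tip_extent',None))
print({k:v for k,v in sense().items() if k in("tip_extent","time_s","q","gripper_width")})
def ori(yaw,flip):
    x=np.array([-np.sin(yaw),np.cos(yaw),0])*(1-2*flip);y=np.array([0,0,-1.]);z=np.cross(x,y)
    q=R.from_matrix(np.c_[x,y,z]).as_quat();return q[[3,0,1,2]]
for f in (0,1):
    for p,y in (((.4578,.0175,.031),-.43),((.4578,.0175,.2),-.43),((.654,-.084,.1),.03),((.654,-.084,.2),.03)):
        q=ik(p,ori(y,f));print(f,p,None if q is None else np.round(q,2))
E
```

```text
['PlanningError', 'camera_info', 'command_gripper', 'find_in', 'goto_joints', 'grab_frame', 'ik', 'line_to', 'movep', 'sense', 'sign_off', 'silhouettes', 'sleep', 'tip_extent'] 0.008
{'time_s': 0.5, 'q': array([ 1.36362062e+00,  3.84723053e-01,  7.83890914e-03, -2.81093843e-05,
       -1.19396558e+00, -2.58588014e-01]), 'gripper_width': 1.00215681490623}
0 (0.4578, 0.0175, 0.031) [ 0.39  0.37 -0.64  0.   -0.56 -2.4 ]
0 (0.4578, 0.0175, 0.2) [ 0.39  0.13 -0.43  0.   -1.01 -2.4 ]
0 (0.654, -0.084, 0.1) [ 0.12  0.55 -0.07  0.   -0.95 -1.66]
0 (0.654, -0.084, 0.2) [ 0.12  0.46  0.06  0.   -1.16 -1.66]
1 (0.4578, 0.0175, 0.031) [ 0.39  0.37 -0.64  0.   -0.56  0.75]
1 (0.4578, 0.0175, 0.2) [ 0.39  0.13 -0.43  0.   -1.01  0.75]
1 (0.654, -0.084, 0.1) [ 0.12  0.55 -0.07  0.   -0.95  1.48]
1 (0.654, -0.084, 0.2) [ 0.12  0.46  0.06  0.   -1.16  1.48]
```

```bash
cat >> h.py <<'E'
def ori(yaw,flip=1):
    x=np.array([-np.sin(yaw),np.cos(yaw),0])*(1-2*flip);y=np.array([0,0,-1.]);z=np.cross(x,y)
    q=R.from_matrix(np.c_[x,y,z]).as_quat();return q[[3,0,1,2]]
def wristT(s,mount):
    q=s["ee_rot"];T=np.eye(4);T[:3,:3]=R.from_quat([q[1],q[2],q[3],q[0]]).as_matrix();T[:3,3]=s["position"];return T@mount
E
python3 - <<'E'
from cell import *
from h import *
i=camera_info("wrist")
for n,p,y in (("blue",(.654,-.084,.25),.03),("yel",(.458,.0175,.2),-.43)):
    movep(p,ori(y)); sleep(.15)
    s=sense();img,d=grab_frame("wrist");T=wristT(s,i["mount"])
    cv2.imwrite(f"pics/w_{n}.png",img);np.savez(f"w_{n}.npz",T=T,d=d,K=i["intrinsics"])
    for r in silhouettes("wrist","base_center" if n=="blue" else "tray_center"): print(n,r["conf"],r["rect"])
print(s["time_s"],s["position"])
E
```

```text
blue 0.95 [287.1, 106.2, 344.9, 240.2]
yel 0.96 [282.5, 110.0, 352.3, 253.1]
4.4333 [0.45936474 0.01747024 0.20022247]
```

```bash
python3 - <<'E'
from h import *
a=cv2.imread("pics/w_blue.png");b=cv2.imread("pics/w_yel.png")
cv2.imwrite("pics/w_both.png",np.hstack([a[60:300,180:460],b[60:300,180:460]]))
for n,box in (("blue",[287,106,345,240]),("yel",[282,110,352,253])):
    z=np.load(f"w_{n}.npz");T,d,K=z["T"],z["d"],z["K"];m=cmask(cv2.imread(f"pics/w_{n}.png"),n[0],box)
    for v,x in fit(m,n=="yel",K,T)[:2]: print(n,m.sum(),round(v,3),x.round(4))
    ys,xs=np.where(m>0);dd=d[ys,xs];P=(np.linalg.inv(K)@np.array([xs,ys,1+0*xs])*dd).T@T[:3,:3].T+T[:3,3]
    print(np.percentile(P[dd>0][:,2],[2,20,50,80,95,98]).round(4))
    t=P[(dd>0)&(P[:,2]>.045)];print(len(t),cv2.minAreaRect(((t[:,:2])*1000).astype(np.float32)))
    img=cv2.imread(f"pics/w_{n}.png");h=hullpix(fit(m,n=="yel",K,T)[0][1],n=="yel",K,T)
    cv2.polylines(img,[np.round(h*16).astype(np.int32)],True,(0,0,255),1,shift=4);cv2.imwrite(f"pics/f_{n}.png",cv2.resize(img[60:300,220:420],None,fx=2,fy=2))
cv2.imwrite("pics/f_both.png",np.hstack([cv2.imread("pics/f_blue.png"),cv2.imread("pics/f_yel.png")]))
E
```

```text
blue 7095.0 0.033 [ 0.6553 -0.0846  0.0582]
blue 7095.0 0.034 [ 0.6554 -0.0843  0.0444]
[0.0188 0.0199 0.0208 0.0302 0.0542 0.0549]
968 ((655.0564575195312, -84.4859619140625), (139.21426391601562, 59.380455017089844), 2.9632232189178467)
yel 8314.0 0.141 [0.4566 0.0166 5.8684]
yel 8314.0 0.142 [0.4565 0.017  5.8564]
[0.0188 0.0198 0.0205 0.0215 0.0538 0.0546]
738 ((462.79736328125, 14.018123626708984), (58.836769104003906, 126.1499252319336), 64.33777618408203)
```

View pics/f_both.png

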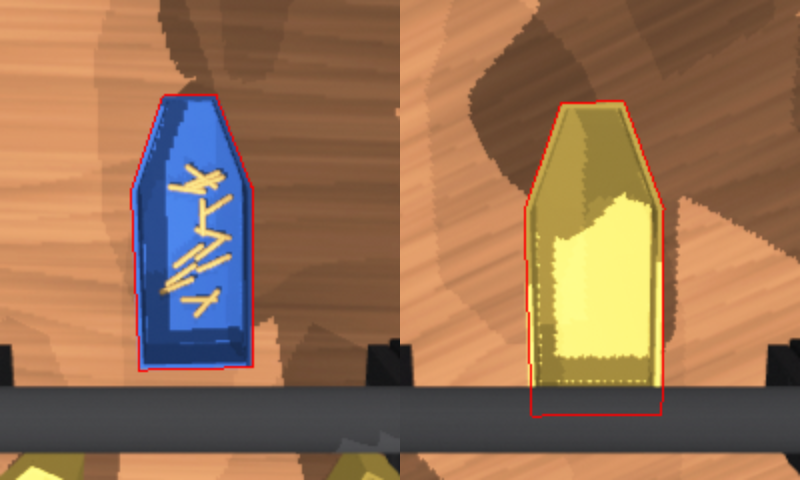

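```bash
python3 - <<'E'
from cell import *
from h import *
i=camera_info("wrist")
x,y,w=.4575,.0173,-.43
movep((x,y,.12),ori(w)); line_to((x,y,.032),v=.12,max_force=15)
s=sense();print(s["time_s"],s["position"],s["contact_force"])
command_gripper(0.3,30); s=sense();print("grip",s["gripper_width"],s["gripper_width"]*87)
line_to((x,y,.15),v=.15); s=sense();print(s["time_s"],s["gripper_width"],s["contact_force"])
movep((.655,-.0845,.15),ori(.052)); sleep(.2)
s=sense();img,d=grab_frame("wrist");cv2.imwrite("pics/hold.png",img);np.savez("hold.npz",T=wristT(s,i["mount"]),d=d,K=i["intrinsics"])
img,d=grab_frame("scene");cv2.imwrite("pics/hold_s.png",img);print(s["time_s"],s["position"])
cv2.imwrite("pics/hold2.png",np.hstack([cv2.imread("pics/hold.png")[0:400,150:490],img[0:400,150:550]]))
E
```

```text
5.8333 [0.45850589 0.01765435 0.03300195] [-0.05936411 -0.15075799  0.3165286 ]
grip 0.6862707212147865 59.705552745686425
7.3583 0.6878163440526188 [-0.15946914 -0.20804649 -1.74796694]
8.45 [ 0.65436198 -0.08351088  0.15067318]
```

View pics/hold2.png

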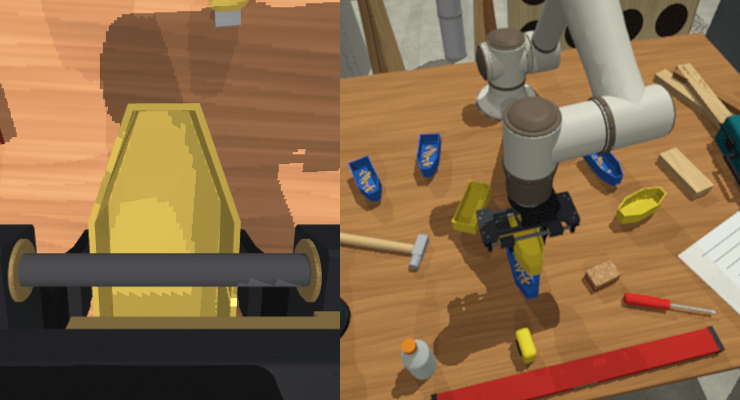

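```bash
python3 - <<'E'
from cell import *
from h import *
X,Y=.656,-.085
line_to((X,Y,.095),ori(.052),v=.12)
r=line_to((X,Y,.068),v=.04,max_force=12)
s=sense();print(r,s["time_s"],s["position"],s["contact_force"],s["torque"])
img,d=grab_frame("scene");cv2.imwrite("pics/pl_s.png",cv2.resize(img[180:320,240:420],None,fx=4,fy=4))
E
```

```text
True 9.7917 [ 0.65545275 -0.08499432  0.06921001] [-0.39452438 -0.13009625  3.12766332] [ 0.11974236  0.00418698 -0.00343783]
```

View pics/pl_s.png

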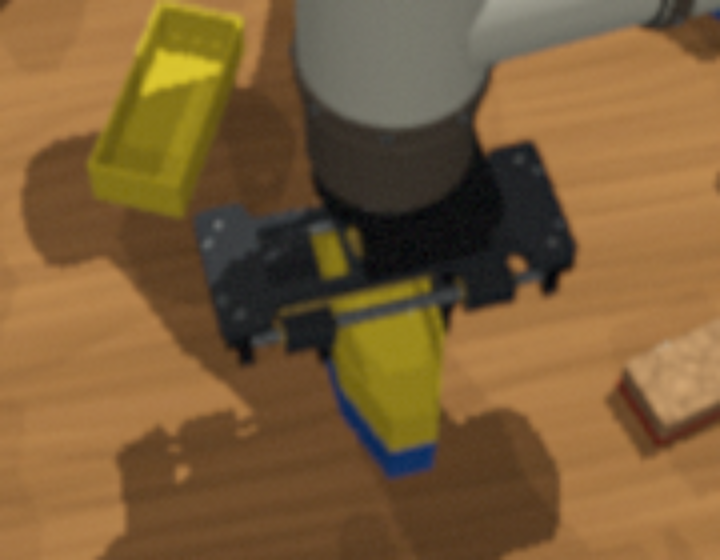

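```bash
python3 - <<'E'
from cell import *
from h import *
command_gripper(1.0); 
s=sense();print(s["time_s"],s["gripper_width"],s["contact_force"])
line_to((s["position"][0],s["position"][1],.27),v=.15); sleep(.3)
i=camera_info("wrist");K=i["intrinsics"];s=sense();img,d=grab_frame("wrist");T=wristT(s,i["mount"])
r=silhouettes("wrist","tray_center")[0];print(r["conf"],r["rect"])
m=cmask(img,'y',r["rect"])
ys,xs=np.where((m>0)&(d>0));P=(np.linalg.inv(K)@np.array([xs,ys,1+0*xs])*d[ys,xs]).T@T[:3,:3].T+T[:3,3]
t=P[P[:,2]>.08];print(len(t),cv2.minAreaRect((t[:,:2]*1000).astype(np.float32)))
A=np.c_[t[:,:2]-t[:,:2].mean(0),np.ones(len(t))];k=t[:,2]>np.percentile(t[:,2],30)
print("rim plane slopes,height",np.linalg.lstsq(A[k],t[k,2],rcond=None)[0].round(4),np.percentile(t[:,2],[5,50,95]).round(4))
cv2.imwrite("pics/end_w.png",img)
im2,_=grab_frame("scene");cv2.imwrite("pics/end_s.png",im2)
cv2.imwrite("pics/end.png",np.hstack([cv2.resize(img[60:300,220:420],None,fx=1.7,fy=1.7),cv2.resize(im2[180:320,250:400],(437,408))]))
print(sense()["time_s"])
E
```

```text
10.6167 0.9950381003992287 [0.37630498 0.48536167 1.21318317]
0.6 [282.3, 105.5, 346.7, 249.4]
868 ((654.5614624023438, -85.71075439453125), (138.70826721191406, 57.4964599609375), 3.1752517223358154)
rim plane slopes,height [ 0.0102 -0.0201  0.0906] [0.0816 0.0905 0.0923]
12.5583
```

View pics/end.png

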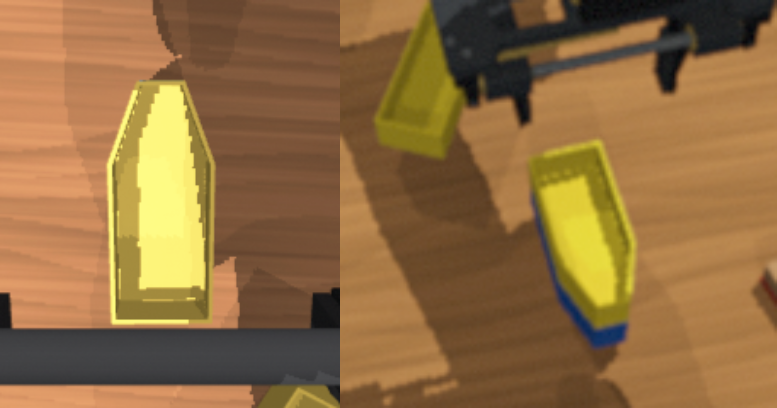

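```bash
python3 - <<'E'
from cell import *
from h import *
i=camera_info("wrist");K=i["intrinsics"];s=sense();img,d=grab_frame("wrist");T=wristT(s,i["mount"])
m=cmask(img,'y',[282,105,347,249])
ys,xs=np.where((m>0)&(d>0));P=(np.linalg.inv(K)@np.array([xs,ys,1+0*xs])*d[ys,xs]).T@T[:3,:3].T+T[:3,3]
c,sn=np.cos(.055),np.sin(.055);L=(P[:,:2]-[.6548,-.0852])@np.array([[c,-sn],[sn,c]]);z=P[:,2]
for n,k in dict(left=(L[:,1]>.022)&(L[:,0]<.02),right=(L[:,1]<-.022)&(L[:,0]<.02),nose=L[:,0]>.064,back=L[:,0]<-.064).items():
    v=z[k&(z>.085)];print(n,len(v),np.percentile(v,[50,75,90]).round(4))
img,_=grab_frame("top");a=cv2.imread("pics/top0.png")
for n in((184,160,233,188),(334,168,373,221)):
    print([np.round(np.mean(np.where(cmask(q,'y',n)>0),axis=1),1) for q in(a,img)])
E
```

```text
left 92 [0.0904 0.0916 0.0923]
right 269 [0.0911 0.0917 0.0922]
nose 77 [0.0912 0.0918 0.0924]
back 170 [0.0896 0.0909 0.0918]Traceback (most recent call last):
  File "<stdin>", line 11, in <module>
  File "h.py", line 45, in cmask
    n,lab,st,_=cv2.connectedComponentsWithStats(q);k=1+st[1:,4].argmax();q=((lab==k)*255).astype(np.uint8)
                                                       ~~~~~~~~~~~~~~~^^
ValueError: attempt to get argmax of an empty sequence
```

```bash
python3 - <<'E'
from cell import *
from h import *
a=cv2.imread("pics/scene0.png");b,_=grab_frame("scene")
for n in((262,182,303,235),(424,186,476,223)):
    print([(cmask(q,'y',n).sum(),np.round(np.mean(np.where(cmask(q,'y',n)>0),axis=1),1)) for q in(a,b)])
sign_off();print(sense()["time_s"])
E
```

```text
[(np.float64(1351.0), array([206.6, 281.4])), (np.float64(951.0), array([212.5, 277.5]))]
[(np.float64(1210.0), array([204.1, 450.1])), (np.float64(1191.0), array([204.4, 449.8]))]
the job is handed in; nothing more can be done
the job is handed in; nothing more can be done
```

I nested the nosed yellow tray on the blue tray farthest from the robot (about 0.66 m away), nose over nose, then let go and moved clear before handing it in. My last clock reading was 12.6 s, shortly before hand-in.

**Last checks:**
- **Seating:** the upper rim points read 91–92 mm on all four sides (expected 92 mm), level to within about 1 mm.
- **Position:** the tray's outline lies within about 1.5 mm and 0.3° of where I measured the blue tray.
- **Force:** the placing move stopped at its 12 N limit, at the height expected for a fully home foot.

**Other two yellow trays:**
- **Double-nosed tray:** unmoved, with its centre within 0.3 px of the first picture.
- **Square-ended tray:** I could not fully confirm this one. It was partly hidden by the gripper in the last scene picture, so its visible outline was smaller than before. An overhead check also failed, most likely because the arm hid the trays. The arm met no unexpected force, and the part of the tray I could see looked in place.

A first rough plane fit to the rim suggested a 2% tilt across the tray. Measuring each side separately did not support that, so I took it as noise.

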